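# Fit the crank to the braked bench winch, then let its brake off

### The arm

A 7-joint arm with a two-finger parallel gripper is mounted at the origin on the work surface. World frame = base frame: x ahead of the robot, y to its left, z up, the work surface at z = 0. Lengths are in m, angles in rad, forces in N, time in s.
With the tool pointing down it reaches from about 0.4 to 0.85 m from the base axis. Payload 10.4 kg.
Tool frame: the origin (TCP) lies midway between the tips of the shut fingers; the grasp point (between the pads) lies 19 mm behind it; y points along the fingers, x is the direction in which the jaws open and shut, and the axes are right-handed (so a half turn about y gives the same grasp; the last joint's range is limited). The gripper opens to 87 mm and grips with 3 to 60 N. Pads are 19 mm wide; open, the fingers measure 117 mm over their backs; the gripper's body (75 mm by 190 mm) begins 51 mm behind the grasp point.
Start: joints at [1.147, 0.332, -0.065, 1.46, 0.022, 1.35, -0.088], TCP at [0.244, -0.575, 0.223] pointing down, gripper open.
Joint ranges: [-2.6, 2.6], [-0.5, 2.12], [-1.47, 1.34], [0.16, 2.42], [-1.27, 4.41], [0.06, 2.06], [-2.6, 2.6]. Speed limits (rad/s): [2.22, 2.22, 2.79, 2.79, 3.14, 3.14, 3.14].

### API

Orientations are given as a unit quaternion [x, y, z, w].
In Python, from bench import * gives the robot as it stands.
- The arm moves only by the tool jog_arm, never from a script. Its argument "commands" is a list of rows, each an object with "translation": the shift along the world's x, y, z in mm, a list of three; "twist": the turn about the world's z in rad. A call has 1 to 20 rows; each row shifts and turns the commanded pose from where the row before left it; what a row does not reach is not made up. A row lasts 1/10 s, in which the tool goes at most 50 mm and 8.59 degrees, less where a joint would pass 70% of its speed; a pose out of reach is approached as far as the arm can. A call is refused whole if a number of a shift passes 50 or a number of a turn 0.15, either way. A call with a gripper value outside its range is refused whole. "grip" is the closure, from 0 (fully open) to 1 (shut), set as the call begins (left out, the last holds). The fingers move at their own pace and stop on an object; "grip_force" is the grip in N (left out, the last holds). Time passes only in rows, so rows that do not move let the fingers close. It gives the time, the measured TCP pose, the force and the opening at its end, in the units of the state.
- read_state(): the state, without advancing time (a new reading comes with each control period).
- camera(name): name is "scene" or "top"; returns a dict with "img" (400x640x3 uint8, red, green, blue), "fx", "fy", "cx", "cy" (pixels), "dist" ([k1, k2, p1, p2, k3] as OpenCV has them; the pictures are not rectified), "cam_to_world" (4x4, takes a point from camera to world coordinates). Camera axes: x right, y down, z forward; pixel columns grow to the right and rows downward; lengths in m; the calibration is good to about 2 mm. A picture is of the moment at which its call begins. There is no depth.
- close_job(): hands the job in, once; it reports no verdict.
The state is a dict: "time": time; "joint_positions": joint angles; "joint_vel": joint speeds; "joint_torque": joint torques, N m; "ee_pos": TCP position; "eef_rot": TCP orientation; "ft_force": force on the tool from outside, world axes, zero at the start; "torque": the same for the moment, N m; "width": finger opening in m.
Only numpy, scipy, OpenCV 4.12 (cv2) and the standard library are available. Lean on these libraries where they do the work, as an engineer would, in place of code of your own. Each camera call takes 0.05 s, during which the arm holds its last target.

### The job

Of the two bench winches, one has its brake on (the red-balled lever on the blue box in front of it leans towards the robot) and the other has its brake off. Fit the crank on the square stub of the winch whose brake is on, pushed down fully home, and only then let that brake off by swinging its lever all the way over towards the winch. Leave the crank on the winch, and leave the other brake and the other things on the bench where they are.

Things in the scene. Friction and masses are not known exactly. Their poses are not given: they have to be found in the camera images.
- winch_left: left (+y) bench winch, fixed: a waisted aluminium drum 90 mm across on a round grey foot (110 mm), drum top flat, 85 mm above the table. An upright brass square stub, 22 x 22 mm and 38 mm high (tip 123 mm above the table, slightly tapered), stands on its centre. The winch does not turn. Origin: centre of the foot's underside; x and y square to the stub's faces.
- winch_left_seat (a point): centre of the flat drum top of the left winch, at the root of its square stub, 85 mm above the table
- winch_right: right (-y) bench winch, fixed: a waisted aluminium drum 90 mm across on a round grey foot (110 mm), drum top flat, 85 mm above the table. An upright brass square stub, 22 x 22 mm and 38 mm high (tip 123 mm above the table, slightly tapered), stands on its centre. The winch does not turn. Origin: centre of the foot's underside; x and y square to the stub's faces.
- winch_right_seat (a point): centre of the flat drum top of the right winch, at the root of its square stub, 85 mm above the table
- brake_1_base: one of two identical blue brake boxes, 85 x 60 x 34 mm, fixed to the table; each stands 110 to 210 mm in front (on the robot's side) of the winch it brakes, and either box may be at either winch and either brake may be the one that is on, so look. Origin: centre of its underside. Its x axis points roughly away from the robot; its lever swings in its x-z plane.
- brake_1 (a joint): brake lever on that box, rad: 0 = brake fully on, leaning 0.6 from upright to the box's -x (towards the robot); 1.2 = end stop, fully off, leaning 0.6 to +x (towards the winch). A 12 mm steel rod with a red ball of 32 mm diameter centred 100 mm from the pivot. Friction holds it wherever it is left; about 2 N at the ball moves it.
- brake_1_ball (a point): centre of the red ball on that lever (119 mm above the table at either end of its swing, 136 mm upright)
- brake_1_pivot (a point): the lever's pivot axis, 36 mm above the table at the middle of that box
- brake_2_base: one of two identical blue brake boxes, 85 x 60 x 34 mm, fixed to the table; each stands 110 to 210 mm in front (on the robot's side) of the winch it brakes, and either box may be at either winch and either brake may be the one that is on, so look. Origin: centre of its underside. Its x axis points roughly away from the robot; its lever swings in its x-z plane.
- brake_2 (a joint): brake lever on that box, rad: 0 = brake fully on, leaning 0.6 from upright to the box's -x (towards the robot); 1.2 = end stop, fully off, leaning 0.6 to +x (towards the winch). A 12 mm steel rod with a red ball of 32 mm diameter centred 100 mm from the pivot. Friction holds it wherever it is left; about 2 N at the ball moves it.
- brake_2_ball (a point): centre of the red ball on that lever (119 mm above the table at either end of its swing, 136 mm upright)
- brake_2_pivot (a point): the lever's pivot axis, 36 mm above the table at the middle of that box
- crank: loose winch crank, 0.34 to 0.6 kg, lying flat, bore down: a grey hub 40 x 40 mm, 44 mm high; a flat steel arm, 24 mm wide, 12 mm thick, flush with the hub's underside, runs along +x to 144 mm from the hub's centre; an orange grip 28 mm across stands on the arm at 128 mm, its top 57 mm above the underside. Origin: centre of the hub's underside; x along the arm, z up.
- crank_bore (a point): centre of the crank's bore at the hub's underside (the crank's origin). The bore is 25 x 25 mm square, right through the hub from bottom to top, its sides parallel to the hub's; it goes on the stub in any of four positions, a quarter turn apart. The crank balances about 25 mm out from here along its arm.
- cone_white: white thread cone, bystander, 72 mm across, 129 mm high, standing; origin at its underside
- cone_navy: dark blue thread cone, bystander, 72 mm across, 129 mm high, standing; origin at its underside
- reel: flat blue and white tape reel, bystander, 110 mm across, 42 mm high, lying flat; origin at its underside
- oil_can: green can, bystander, 54 mm across, 110 mm high, standing; origin at its underside
- wrench: wrench, bystander, 180 mm long, lying flat on the table at the left, near the robot
- mallet: hammer, bystander, 260 mm long, lying on the table at the right

How it is judged:
On the way, in this order (a step that is already met when the one before it is completed fails the run):
1. the crank is fully home on the stub of the winch whose brake is on, with that brake still on (((horizontal distance between crank_bore and winch_left_seat below 0.005 m and z of crank_bore in the frame of winch_left_seat between -0.006 and 0.004 m and angle between crank's own z axis and vertical below 0.09 rad and horizontal distance between brake_1_base and winch_left below 0.29 m and value of joint brake_1 below 0.5 rad) or (horizontal distance between crank_bore and winch_right_seat below 0.005 m and z of crank_bore in the frame of winch_right_seat between -0.006 and 0.004 m and angle between crank's own z axis and vertical below 0.09 rad and horizontal distance between brake_1_base and winch_right below 0.29 m and value of joint brake_1 below 0.5 rad) or (horizontal distance between crank_bore and winch_left_seat below 0.005 m and z of crank_bore in the frame of winch_left_seat between -0.006 and 0.004 m and angle between crank's own z axis and vertical below 0.09 rad and horizontal distance between brake_2_base and winch_left below 0.29 m and value of joint brake_2 below 0.5 rad) or (horizontal distance between crank_bore and winch_right_seat below 0.005 m and z of crank_bore in the frame of winch_right_seat between -0.006 and 0.004 m and angle between crank's own z axis and vertical below 0.09 rad and horizontal distance between brake_2_base and winch_right below 0.29 m and value of joint brake_2 below 0.5 rad))), for 0.2 s.
2. that brake is let off with the crank still home (((horizontal distance between crank_bore and winch_left_seat below 0.005 m and z of crank_bore in the frame of winch_left_seat between -0.006 and 0.004 m and angle between crank's own z axis and vertical below 0.09 rad and horizontal distance between brake_1_base and winch_left below 0.29 m and distance of brake_1_ball from where it was at the start of the episode above 0.06 m) or (horizontal distance between crank_bore and winch_right_seat below 0.005 m and z of crank_bore in the frame of winch_right_seat between -0.006 and 0.004 m and angle between crank's own z axis and vertical below 0.09 rad and horizontal distance between brake_1_base and winch_right below 0.29 m and distance of brake_1_ball from where it was at the start of the episode above 0.06 m) or (horizontal distance between crank_bore and winch_left_seat below 0.005 m and z of crank_bore in the frame of winch_left_seat between -0.006 and 0.004 m and angle between crank's own z axis and vertical below 0.09 rad and horizontal distance between brake_2_base and winch_left below 0.29 m and distance of brake_2_ball from where it was at the start of the episode above 0.06 m) or (horizontal distance between crank_bore and winch_right_seat below 0.005 m and z of crank_bore in the frame of winch_right_seat between -0.006 and 0.004 m and angle between crank's own z axis and vertical below 0.09 rad and horizontal distance between brake_2_base and winch_right below 0.29 m and distance of brake_2_ball from where it was at the start of the episode above 0.06 m)) and value of joint each of brake_1, brake_2 above 1 rad), for 0.1 s.
At the end, for the whole second after the job is handed in: The crank rests fully home on the square stub of the winch whose brake was on at the start (hub underside within 4 mm of the drum top, centred within 5 mm, upright within 0.09 rad), at rest; that winch's brake lever has been swung over, and both levers stand past 1.0 rad of their 1.2 (all of step 2 and linear speed of crank below 0.02 m/s); the robot touches nothing.
It fails at once if the brake is let off (both levers off) before the crank is on a stub (value of joint each of brake_1, brake_2 above 0.6 rad and not (horizontal distance between crank_bore and winch_left_seat below 0.008 m and z of crank_bore in the frame of winch_left_seat between -0.006 and 0.012 m and angle between crank's own z axis and vertical below 0.09 rad) and not (horizontal distance between crank_bore and winch_right_seat below 0.008 m and z of crank_bore in the frame of winch_right_seat between -0.006 and 0.012 m and angle between crank's own z axis and vertical below 0.09 rad)).
It fails at once if the other brake's lever is moved out of its off position (both levers out of it) (value of joint each of brake_1, brake_2 below 0.9 rad).
It fails at once if a bystander (cone, reel, can, wrench or hammer) is shifted more than 40 mm (distance of any of cone_white, cone_navy, reel, oil_can, wrench, mallet from where it was at the start of the episode above 0.04 m).
It also fails if it takes over 58 s, if anything falls off the work surface, if the arm or the gripper's body presses on something with over 40 N, if the wrist force passes 120 N, or if a joint passes its speed limit or range.

## Working session

There is one attempt and no reset: what is moved stays moved. The work goes in short steps, Python scripts to look and compute and a tool call to move; the robot and the scene stay as the last step left them, time stands still between calls to the robot, and variables do not carry over. Pictures are saved under pics/ and viewed, and the job is handed in when it is done.

Besides the shell and the picture viewer there is one more tool, called by a JSON object that holds its "fn" and its "kwargs". jog_arm: Moves the arm, as the interface text tells. Its arguments: {"type":"object","properties":{"commands":{"type":"array"},"grip":{"type":"number"},"grip_force":{"type":"number"}},"required":["commands"]}

```bash
mkdir -p pics
python3 - <<'E'
from bench import *
import cv2,pickle
s=read_state();print({k:(v if not hasattr(v,'round') else v) for k,v in s.items()})
for n in("scene","top"):
    c=camera(n);pickle.dump(c,open(f"{n}0.pkl","wb"));cv2.imwrite(f"pics/{n}0.png",c["img"][:,:,::-1]);print(n,c["fx"],c["fy"],c["cx"],c["cy"],c["dist"],c["cam_to_world"])
E
```

```text
{'time': 0.0, 'joint_positions': array([ 1.14742699,  0.33285929, -0.06472787,  1.46095331,  0.02161064,
        1.34989337, -0.08847582]), 'joint_vel': array([-0.00081888,  0.00158675, -0.00047286, -0.00020837,  0.00149975,
       -0.001292  , -0.00056044]), 'joint_torque': array([-1.22601279e-03, -6.23254609e+01,  2.44020304e-02, -3.89887762e+01,
       -6.12343848e-02,  3.99751193e-02,  1.60019727e-04]), 'ee_pos': array([ 0.24368295, -0.57511258,  0.22175615]), 'eef_rot': array([-0.5892761 ,  0.39088039, -0.39001949,  0.58978894]), 'ft_force': array([ 0.08079029, -0.03592967,  0.33708057]), 'torque': array([-0.08255295, -0.009662  ,  0.0111308 ]), 'width': 0.0868390092123016}
scene 467.9689110070043 467.9689110070043 323.81926805402435 210.04093214354847 [-0.06457441  0.          0.          0.          0.        ] [[ 4.63822814e-01  4.58667932e-01 -7.57952588e-01  1.95049858e+00]
 [ 8.85927921e-01 -2.40462658e-01  3.96622528e-01 -7.24040531e-01]
 [-3.41259165e-04 -8.55453937e-01 -5.17878794e-01  1.04796914e+00]
 [ 0.00000000e+00  0.00000000e+00  0.00000000e+00  1.00000000e+00]]
top 436.95780382815354 436.95780382815354 324.1325683043082 203.38950523508436 [-0.1130538  0.         0.         0.         0.       ] [[-0.02406649 -0.99700755  0.07346258  0.49158455]
 [-0.99941342  0.02578519  0.02253743 -0.02684852]
 [-0.02436423 -0.07287709 -0.99704329  1.43235957]
 [ 0.          0.          0.          1.        ]]
```

View pics/top0.png

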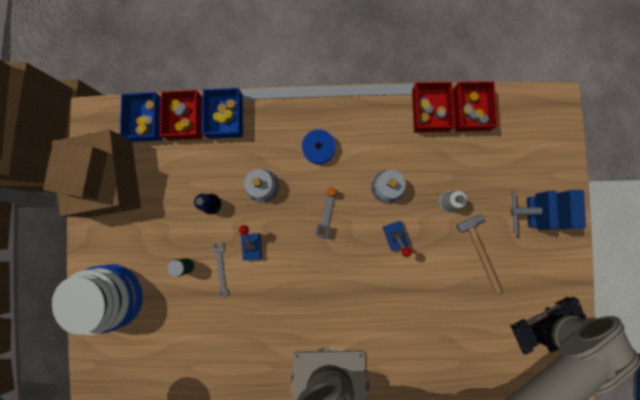

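View pics/scene0.png

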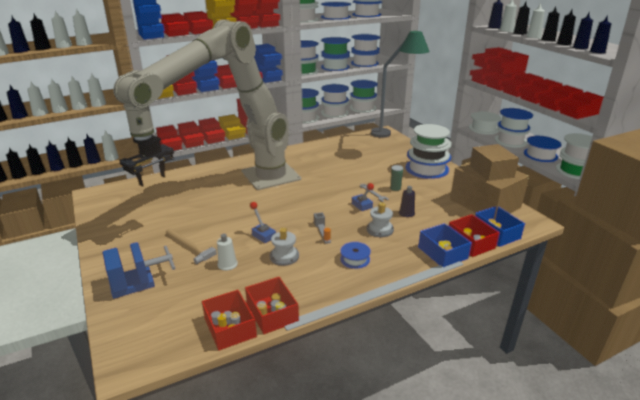

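Run:
```python
import cv2,pickle,numpy as np
t=pickle.load(open("top0.pkl","rb"))["img"];s=pickle.load(open("scene0.pkl","rb"))["img"]
a=cv2.resize(t[160:280,290:430],None,fx=5.6,fy=5,interpolation=cv2.INTER_CUBIC) if 0 else cv2.resize(t[165:275,300:430],None,fx=5,fy=5,interpolation=cv2.INTER_CUBIC)
b=cv2.resize(s[195:275,240:350],None,fx=7,fy=7,interpolation=cv2.INTER_CUBIC)
cv2.imwrite("pics/tz.png",a[:,:,::-1]);cv2.imwrite("pics/sz.png",b[:,:,::-1])
```

```text
(no output)
```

View pics/tz.png

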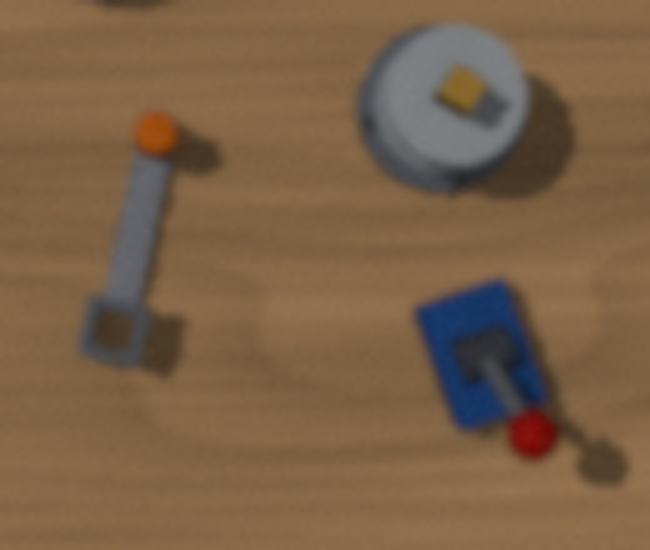

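View pics/sz.png

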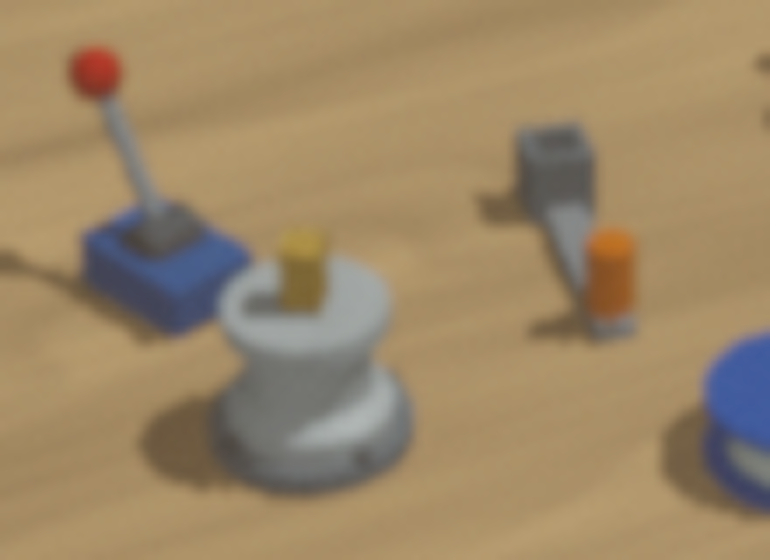

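```bash
cat > h.py <<'E'
import cv2,numpy as np,pickle
def ray(c,uv):
    K=np.array([[c["fx"],0,c["cx"]],[0,c["fy"],c["cy"]],[0,0,1.]])
    p=cv2.undistortPoints(np.array(uv,float).reshape(-1,1,2),K,np.array(c["dist"],float)).reshape(-1,2)
    T=np.array(c["cam_to_world"]);d=np.c_[p,np.ones(len(p))]@T[:3,:3].T
    return T[:3,3],d
def plane(c,uv,z):
    o,d=ray(c,uv);return o+d*((z-o[2])/d[:,2])[:,None]
def tri(c1,u1,c2,u2):
    o1,d1=ray(c1,u1);o2,d2=ray(c2,u2);d1=d1[0];d2=d2[0]
    s=np.linalg.lstsq(np.c_[d1,-d2],o2-o1,rcond=None)[0]
    a=o1+s[0]*d1;b=o2+s[1]*d2;return (a+b)/2,np.linalg.norm(a-b)
def blob(c,roi,f,up=8):
    x0,y0,x1,y1=roi;im=cv2.resize(c["img"][y0:y1,x0:x1],None,fx=up,fy=up,interpolation=cv2.INTER_CUBIC)
    hsv=cv2.cvtColor(im,cv2.COLOR_RGB2HSV).astype(int)
    m=f(hsv).astype(np.uint8)
    n,l,st,ce=cv2.connectedComponentsWithStats(m);i=1+np.argmax(st[1:,4])
    k=(l==i).astype(np.uint8);ct=max(cv2.findContours(k,0,1)[0],key=cv2.contourArea)
    g=lambda p:(np.asarray(p,float)+.5)/up-.5+np.array([x0,y0])
    return g(ce[i]),g(ct[:,0,:]),st[i,4]/up**2
E
python3 - <<'E'
from h import *
np.set_printoptions(precision=4,suppress=True)
t=pickle.load(open("top0.pkl","rb"));s=pickle.load(open("scene0.pkl","rb"))
red=lambda h:((h[...,0]<6)|(h[...,0]>172))&(h[...,1]>150)&(h[...,2]>70)
org=lambda h:(h[...,0]>=5)&(h[...,0]<13)&(h[...,1]>190)&(h[...,2]>120)
brs=lambda h:(h[...,0]>=14)&(h[...,0]<30)&(h[...,1]>100)&(h[...,2]>90)
blu=lambda h:(h[...,0]>100)&(h[...,0]<125)&(h[...,1]>130)
R={}
for nm,rt,rs,f,z in [("ball",(395,240,420,262),(245,197,262,215),red,.119),("grip",(320,180,345,200),(320,222,335,245),org,.057),("stub",(382,175,400,192),(275,225,292,243),brs,.123),("ballL",(235,222,252,238),(360,180,378,195),red,.119)]:
    c,ct,a=blob(t,rt,f);c2,ct2,a2=blob(s,rs,f)
    p,e=tri(t,c,s,c2)
    print(nm,c,a,c2,a2,"plane",plane(t,c,z)[0],plane(s,c2,z)[0],"tri",p,e)
    if nm in("stub",):
        w=plane(t,ct,z)[:,:2].astype(np.float32)*1000;print(cv2.minAreaRect(w))
c,ct,a=blob(t,(380,215,415,255),blu);w=plane(t,ct,.034)[:,:2].astype(np.float32)*1000;print("box",cv2.minAreaRect(w))
E
```

```text
ball [406.1012 251.1279] 67.78125 [253.3265 204.7659] 21.6875 plane [ 0.4388 -0.239   0.119 ] [ 0.4275 -0.2383  0.119 ] tri [ 0.4383 -0.2398  0.1248] 0.0037351464923296705Traceback (most recent call last):
  File "<stdin>", line 10, in <module>
  File "h.py", line 17, in blob
    n,l,st,ce=cv2.connectedComponentsWithStats(m);i=1+np.argmax(st[1:,4])
                                                      ~~~~~~~~~^^^^^^^^^^
    return _wrapfunc(a, 'argmax', axis=axis, out=out, **kwds)
    return bound(*args, **kwds)
ValueError: attempt to get argmax of an empty sequence
```

Run:
```python
from h import *
t=pickle.load(open("top0.pkl","rb"));s=pickle.load(open("scene0.pkl","rb"))
H=lambda c:cv2.cvtColor(c["img"],cv2.COLOR_RGB2HSV)
for nm,c,u,v in [("ball t",t,406,252),("ball s",s,253,205),("grip t",t,331,191),("grip s",s,327,233),("stub t",t,392,182),("stub s",s,283,230),("ball s2",s,251,207)]:
    print(nm,H(c)[v-1:v+2,u-1:u+2].reshape(-1,3).tolist())
```

```text
ball t [[1, 230, 134], [1, 230, 135], [1, 239, 128], [1, 225, 135], [1, 227, 135], [1, 237, 127], [1, 228, 130], [1, 233, 129], [1, 226, 125]]
ball s [[4, 194, 160], [4, 193, 169], [4, 195, 173], [4, 189, 151], [4, 192, 159], [4, 192, 163], [5, 182, 140], [5, 187, 146], [5, 190, 149]]
grip t [[13, 232, 157], [13, 235, 155], [13, 238, 153], [13, 229, 158], [13, 232, 156], [13, 235, 154], [13, 232, 157], [13, 232, 157], [13, 227, 155]]
grip s [[14, 189, 142], [14, 187, 146], [14, 193, 149], [13, 185, 135], [14, 183, 139], [14, 188, 144], [14, 185, 134], [14, 188, 138], [14, 188, 144]]
stub t [[19, 171, 133], [20, 175, 134], [19, 172, 135], [20, 174, 133], [19, 176, 135], [19, 172, 135], [19, 171, 134], [19, 166, 135], [19, 172, 135]]
stub s [[22, 148, 172], [22, 149, 171], [22, 148, 171], [22, 152, 168], [21, 149, 171], [22, 149, 169], [21, 152, 153], [21, 149, 157], [22, 150, 156]]
ball s2 [[10, 144, 136], [6, 176, 132], [5, 182, 140], [13, 129, 144], [9, 158, 129], [6, 173, 128], [16, 114, 156], [12, 132, 139], [9, 147, 130]]
```

```bash
cat > m.py <<'E'
from h import *
np.set_printoptions(precision=4,suppress=True)
red=lambda h:((h[...,0]<9)|(h[...,0]>172))&(h[...,1]>150)&(h[...,2]>60)
org=lambda h:(h[...,0]>=8)&(h[...,0]<17)&(h[...,1]>165)&(h[...,2]>100)
brs=lambda h:(h[...,0]>=16)&(h[...,0]<30)&(h[...,1]>110)&(h[...,2]>80)
blu=lambda h:(h[...,0]>100)&(h[...,0]<125)&(h[...,1]>130)
E
python3 - <<'E'
from m import *
t=pickle.load(open("top0.pkl","rb"));s=pickle.load(open("scene0.pkl","rb"))
for nm,rt,rs,f,z in [("ball",(395,240,420,262),(245,197,262,215),red,.119),("ballL",(235,222,252,238),(360,180,378,195),red,.119),("grip",(320,180,345,200),(320,222,335,245),org,.057),("stub",(382,175,400,192),(275,225,292,243),brs,.123)]:
    f2=f
    if nm=="stub": f2=lambda h:brs(h)&(h[...,2]>150)
    c,ct,a=blob(t,rt,f);c2,ct2,a2=blob(s,rs,f2)
    p,e=tri(t,c,s,c2)
    print(nm,c,a,c2,a2,"plane",plane(t,c,z)[0],plane(s,c2,z)[0],"tri",p,e)
    w=plane(t,ct,z)[:,:2].astype(np.float32)*1000;print(cv2.minAreaRect(w))
c,ct,a=blob(t,(380,215,415,255),blu);w=plane(t,ct,.034)[:,:2].astype(np.float32)*1000;print("box",cv2.minAreaRect(w))
# overlays at zoom 8
def ov(c,roi,polys,fn,up=8):
    x0,y0,x1,y1=roi;im=cv2.resize(c["img"][y0:y1,x0:x1],None,fx=up,fy=up,interpolation=cv2.INTER_CUBIC)[:,:,::-1].copy()
    for ct in polys: cv2.polylines(im,[np.int32(((ct-[x0,y0])+.5)*up)],True,(0,255,0),1)
    cv2.imwrite(fn,im)
ov(t,(365,165,415,205),[blob(t,(382,175,400,192),brs)[1]],"pics/o1.png",14)
ov(t,(310,180,345,245),[blob(t,(320,180,345,200),org)[1]],"pics/o2.png",9)
E
```

```text
ball [406.1701 251.3535] 79.921875 [253.2279 204.7112] 33.078125 plane [ 0.4381 -0.2392  0.119 ] [ 0.427  -0.2385  0.119 ] tri [ 0.4376 -0.24    0.1248] 0.003705374443019539
((437.7313232421875, -239.6151580810547), (28.614742279052734, 30.907020568847656), 31.35015869140625)
ballL [242.9917 229.4221] 70.984375 [370.3356 185.7656] 26.71875 plane [0.5157 0.2505 0.119 ] [0.5073 0.2515 0.119 ] tri [0.5149 0.2481 0.1238] 0.0029809069886298713
((515.958740234375, 250.44700622558594), (29.903282165527344, 27.451982498168945), 81.13673400878906)
grip [330.7437 191.0765] 57.765625 [326.9858 233.2625] 55.609375 plane [ 0.6314 -0.0176  0.057 ] [ 0.6559 -0.0331  0.057 ] tri [ 0.6326 -0.0189  0.0387] 0.003153309699080858
((631.175537109375, -17.376422882080078), (26.634750366210938, 27.10134506225586), 30.833683013916016)
stub [392.0375 182.5999] 48.15625 [282.8662 228.886 ] 32.453125 plane [ 0.6456 -0.2034  0.123 ] [ 0.6441 -0.206   0.123 ] tri [ 0.645  -0.2047  0.1231] 0.0029436814349781243
((645.5253295898438, -203.543701171875), (21.532630920410156, 22.648517608642578), 55.509132385253906)
box ((485.9603576660156, -221.86566162109375), (79.69063568115234, 57.2385139465332), 18.602689743041992)
```

View pics/o1.png

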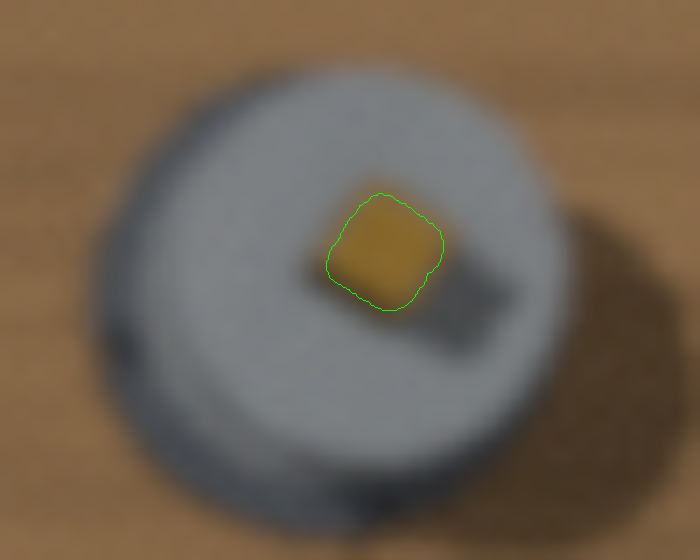

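View pics/o2.png

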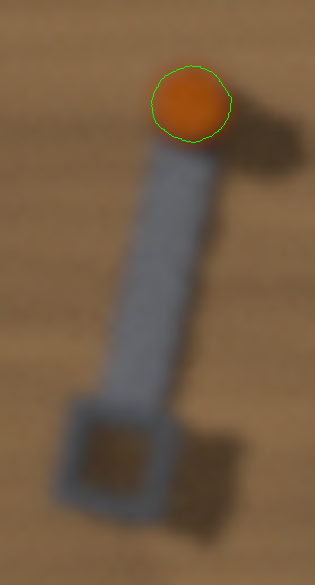

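Run:
```python
from m import *
t=pickle.load(open("top0.pkl","rb"))
gry=lambda h:(h[...,1]<90)&(h[...,2]>40)
c,ct,a=blob(t,(308,195,345,245),gry);print(c,a)
x0,y0,x1,y1=roi=(305,180,350,245)
im=cv2.resize(t["img"][y0:y1,x0:x1],None,fx=9,fy=9,interpolation=cv2.INTER_CUBIC)[:,:,::-1].copy()
cv2.polylines(im,[np.int32(((ct-[x0,y0])+.5)*9)],True,(0,255,0),1)
# hub part: project to crank dir
w=plane(t,ct,.044)[:,:2]*1000
g=plane(t,[[330.74,191.08]],.057)[0,:2]*1000
print(w.min(0),w.max(0))
# hub = pts with more than 100mm from grip
hub=w[np.linalg.norm(w-g,axis=1)>112].astype(np.float32)
r=cv2.minAreaRect(hub);print("hubrect",r)
# bore: hole wood coloured inside
wood=lambda h:(h[...,1]>=90)
mm=(317,222,332,236)
b,bc,ba=blob(t,mm,wood);print("bore",b,ba,plane(t,b,.044)[0],plane(t,b,.022)[0])
cv2.polylines(im,[np.int32(((bc-[x0,y0])+.5)*9)],True,(0,0,255),1)
cv2.imwrite("pics/o3.png",im)
def harm(pts):
    p=pts.astype(np.float32); 
    x0,y0,x1,y1=*p.min(0),*p.max(0)
    m=np.zeros((600,600),np.uint8);q=np.int32((p-p.mean(0))*10+300);cv2.fillPoly(m,[q],1)
    ys,xs=np.nonzero(m);X=xs-xs.mean();Y=ys-ys.mean();z=(X+1j*Y)
    return np.degrees(np.angle(-(z**4).mean()))/4, abs((z**4).mean())/(abs(z)**4).mean()
for th in (90,110,130,150):
    f=lambda h:(h[...,0]>=16)&(h[...,0]<30)&(h[...,1]>th)&(h[...,2]>70)
    c,ct,a=blob(t,(382,175,402,193),f);w=plane(t,ct,.123)[:,:2]*1000
    print(th,a,plane(t,c,.123)[0],"side angle mod 90",harm(w))
print("bore ang",harm(plane(t,bc,.044)[:,:2]*1000))
# disc
disc=lambda h:(h[...,1]<60)&(h[...,2]>105)
c,ct,a=blob(t,(368,165,412,205),disc);e=cv2.fitEllipse(np.float32(ct));print("disc",e,a,plane(t,e[0],.085)[0])
```

```text
[325.4148 217.6298] 413.6875
[483.4698 -28.7784] [621.9251  36.4385]
hubrect ((504.8619689941406, 12.386497497558594), (45.33464431762695, 39.42295455932617), 76.54334259033203)
bore [322.3926 230.6303] 31.28125 [0.5074 0.0121 0.044 ] [0.5076 0.0128 0.022 ]
90 55.125 [ 0.6456 -0.2034  0.123 ] side angle mod 90 (np.float64(-35.21907525885071), np.float64(0.25262562922276144))
110 48.15625 [ 0.6456 -0.2034  0.123 ] side angle mod 90 (np.float64(-35.367025975942475), np.float64(0.25001482331532615))
130 40.671875 [ 0.6455 -0.2033  0.123 ] side angle mod 90 (np.float64(-35.24395883076362), np.float64(0.26671404857670417))
150 31.875 [ 0.6454 -0.2031  0.123 ] side angle mod 90 (np.float64(-35.841444106076395), np.float64(0.25162276006220285))
bore ang (np.float64(-13.178881189224953), np.float64(0.27079648470449547))
disc ((389.9947814941406, 183.42715454101562), (27.602575302124023, 29.925134658813477), 71.43702697753906) 535.078125 [ 0.6476 -0.2021  0.085 ]
```

View pics/o3.png

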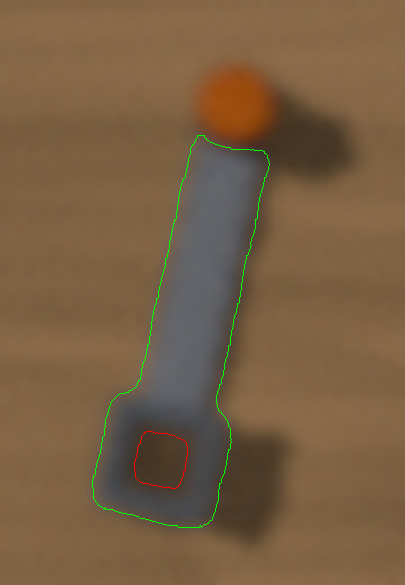

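Run:
```python
from bench import *
import numpy as np
from scipy.spatial.transform import Rotation as R
M=R.from_quat(read_state()["eef_rot"]).as_matrix();print(M.round(3));print(np.degrees(np.arctan2(M[1,0],M[0,0])))
```

```text
[[ 0.39  -0.001  0.921]
 [-0.921  0.001  0.39 ]
 [-0.001 -1.    -0.   ]]
-67.03567437155888
```

{"fn": "jog_arm", "kwargs": {"commands": [{"translation":[16.8,36.6,0],"twist":-0.04},{"translation":[16.8,36.6,0],"twist":-0.04},{"translation":[16.8,36.6,0],"twist":-0.04},{"translation":[16.8,36.6,0],"twist":-0.04},{"translation":[16.8,36.6,0],"twist":-0.04},{"translation":[16.8,36.6,0],"twist":-0.04},{"translation":[16.8,36.6,0],"twist":-0.04},{"translation":[16.8,36.6,0],"twist":-0.04},{"translation":[16.8,36.6,0],"twist":-0.04},{"translation":[16.8,36.6,0],"twist":-0.04},{"translation":[16.8,36.6,0],"twist":-0.04},{"translation":[16.8,36.6,0],"twist":-0.04},{"translation":[16.8,36.6,0],"twist":-0.04},{"translation":[16.8,36.6,0],"twist":-0.04},{"translation":[16.8,36.6,0],"twist":-0.04},{"translation":[16.8,36.6,0],"twist":-0.04},{"translation":[0,0,0],"twist":0},{"translation":[0,0,0],"twist":0}], "grip": 0}}

```text
time: 1.9
ee_pos: [0.5125, 0.0108, 0.2221]
eef_rot: [-0.438, 0.556, -0.555, 0.437]
ft_force: [0.9, -0.4, -0.4]
width: 0.087
```

{"fn": "jog_arm", "kwargs": {"commands": [{"translation":[0,0,-30],"twist":0},{"translation":[0,0,-30],"twist":0},{"translation":[0,0,-30],"twist":0},{"translation":[0,0,-30],"twist":0},{"translation":[0,0,-30],"twist":0},{"translation":[0,0,-20],"twist":0},{"translation":[0,0,-20],"twist":0},{"translation":[0,0,-10],"twist":0},{"translation":[0,0,-10],"twist":0},{"translation":[0,0,0],"twist":0},{"translation":[0,0,0],"twist":0}]}}

```text
time: 3.0
ee_pos: [0.513, 0.0099, 0.0131]
eef_rot: [0.437, -0.556, 0.556, -0.437]
ft_force: [0.1, -0.6, -0.1]
width: 0.087
```

{"fn": "jog_arm", "kwargs": {"commands": [{"translation":[0,0,0],"twist":0},{"translation":[0,0,0],"twist":0},{"translation":[0,0,0],"twist":0},{"translation":[0,0,0],"twist":0},{"translation":[0,0,0],"twist":0},{"translation":[0,0,0],"twist":0},{"translation":[0,0,0],"twist":0},{"translation":[0,0,0],"twist":0},{"translation":[0,0,0],"twist":0},{"translation":[0,0,0],"twist":0}], "grip": 1, "grip_force": 50}}

```text
time: 4.0
ee_pos: [0.5125, 0.0098, 0.0125]
eef_rot: [0.437, -0.556, 0.556, -0.437]
ft_force: [-0.8, -2.5, 2.1]
width: 0.0395
```

Width 39.5 mm fits the 40 mm hub. Lift.

{"fn": "jog_arm", "kwargs": {"commands": [{"translation":[0,0,10],"twist":0},{"translation":[0,0,20],"twist":0},{"translation":[0,0,25],"twist":0},{"translation":[0,0,25],"twist":0},{"translation":[0,0,25],"twist":0},{"translation":[0,0,25],"twist":0},{"translation":[0,0,15],"twist":0},{"translation":[0,0,5],"twist":0},{"translation":[0,0,0],"twist":0},{"translation":[0,0,0],"twist":0}]}}

```text
time: 5.0
ee_pos: [0.512, 0.0101, 0.1614]
eef_rot: [-0.437, 0.556, -0.556, 0.436]
ft_force: [0.3, 1.3, -3.6]
width: 0.0393
```

Run:
```python
from bench import *
import cv2,pickle
for n in("scene","top"):
    c=camera(n);pickle.dump(c,open(f"{n}1.pkl","wb"))
    r=(200,280,240,420) if n=="scene" else (150,270,270,420)
    cv2.imwrite(f"pics/{n}1.png",cv2.resize(c["img"][160:280,240:400],None,fx=5,fy=5,interpolation=cv2.INTER_CUBIC)[:,:,::-1])
print(read_state()["ft_force"],read_state()["torque"],read_state()["ee_pos"])
```

```text
[-1.13737777 -0.40720682 -3.56034062] [0.03765385 0.12961001 0.03061862] [0.51199481 0.0101013  0.16136791]
```

View pics/scene1.png

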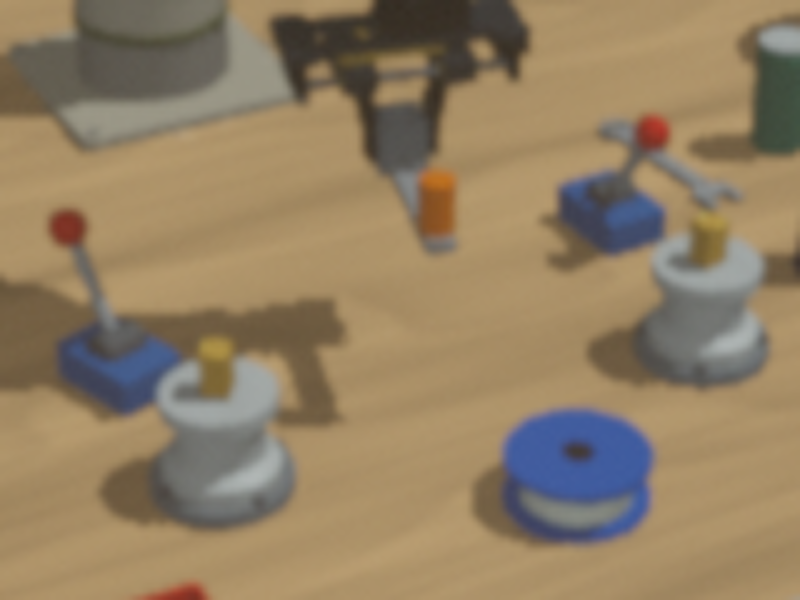

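View pics/top1.png

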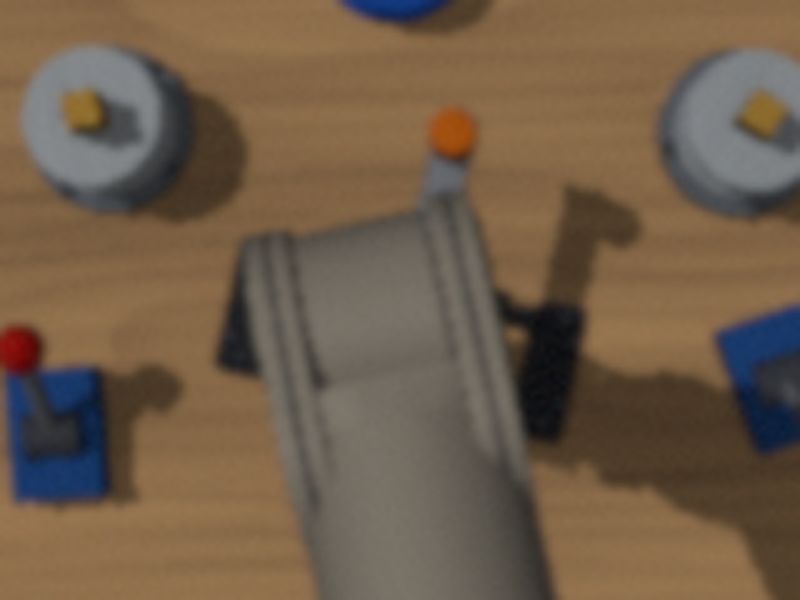

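Run:
```python
from m import *
t=pickle.load(open("top1.pkl","rb"));s=pickle.load(open("scene1.pkl","rb"))
T=np.array([.5120,.0101]);
c,ct,a=blob(t,(320,175,345,195),org);print(c,a)
for z in(.2,.206,.212):print(plane(t,c,z)[0])
g=plane(t,c,.206)[0,:2]
d=g-T;y=np.radians(-13.5);u=np.array([np.cos(y),np.sin(y)]);n=np.array([-u[1],u[0]]);print("along,lat mm",d@u*1e3,d@n*1e3)
f2=lambda h:org(h)&(h[...,2]>165)
c2,_,a2=blob(s,(320,190,335,212),lambda h:(h[...,0]>=8)&(h[...,0]<17)&(h[...,1]>165)&(h[...,2]>100));print(c2,a2)
# stub in the new views
for v,c in(("t0",pickle.load(open("top0.pkl","rb"))),("t1",t)):
    p,_,a=blob(c,(382,175,400,192),brs);print(v,plane(c,p,.123)[0],a)
```

```text
[330.0591 186.0027] 71.5
[ 0.6314 -0.017   0.2   ]
[ 0.6307 -0.017   0.206 ]
[ 0.63   -0.0171  0.212 ]
along,lat mm 121.76191235828742 1.3205628845780841
[327.1579 199.8373] 65.015625
t0 [ 0.6456 -0.2034  0.123 ] 48.15625
t1 [ 0.6456 -0.2033  0.123 ] 47.984375
```

{"fn": "jog_arm", "kwargs": {"commands": [{"translation":[13.8,-21.8,0],"twist":-0.0375},{"translation":[13.8,-21.8,0],"twist":-0.0375},{"translation":[13.8,-21.8,0],"twist":-0.0375},{"translation":[13.8,-21.8,0],"twist":-0.0375},{"translation":[13.8,-21.8,0],"twist":-0.0375},{"translation":[13.8,-21.8,0],"twist":-0.0375},{"translation":[13.8,-21.8,0],"twist":-0.0375},{"translation":[13.8,-21.8,0],"twist":-0.0375},{"translation":[13.8,-21.8,0],"twist":-0.0375},{"translation":[13.8,-21.8,0],"twist":-0.0375},{"translation":[0,0,0],"twist":0},{"translation":[0,0,0],"twist":0},{"translation":[0,0,0],"twist":0}]}}

```text
time: 6.4
ee_pos: [0.6503, -0.2065, 0.1618]
eef_rot: [-0.326, 0.628, -0.627, 0.326]
ft_force: [0.7, 0.9, -3.5]
width: 0.0395
```

Run:
```python
from bench import *
from m import *
for n in("scene","top"):
    c=camera(n);pickle.dump(c,open(f"{n}2.pkl","wb"))
    x,y=(240,170) if n=="scene" else (340,140)
    cv2.imwrite(f"pics/{n}2.png",cv2.resize(c["img"][y:y+100,x:x+130],None,fx=6,fy=6,interpolation=cv2.INTER_CUBIC)[:,:,::-1])
s=read_state();print(s["ee_pos"],s["ft_force"],s["torque"],s["joint_positions"])
```

```text
[ 0.6505 -0.2067  0.1625] [-0.1529  0.1212 -4.2306] [0.1505 0.033  0.0419] [ 0.5252  0.5263 -0.4108  1.3492  0.2089  1.309  -2.0733]
```

View pics/scene2.png

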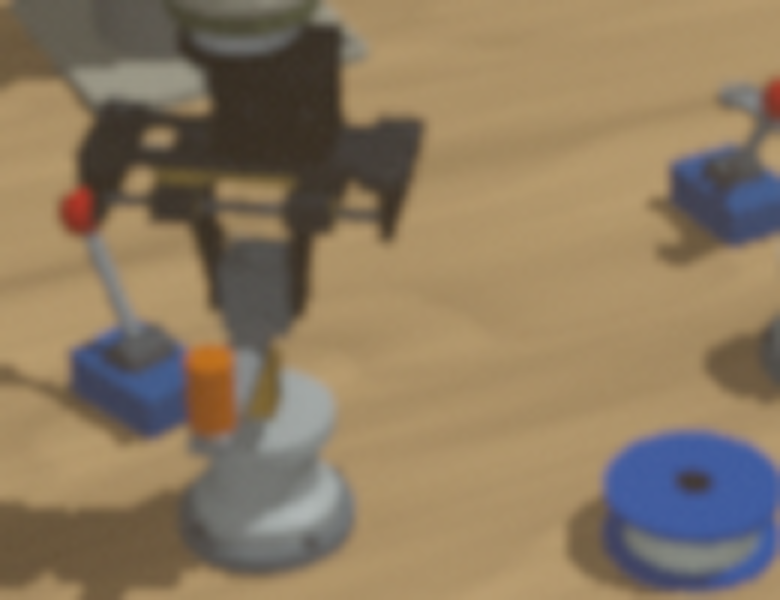

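View pics/top2.png

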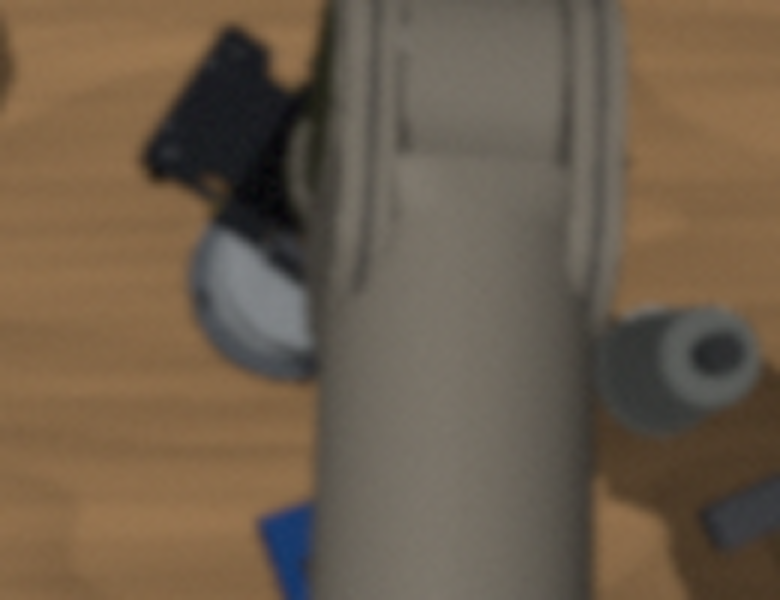

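Run:
```python
from m import *
s=pickle.load(open("scene2.pkl","rb"));s1=pickle.load(open("scene1.pkl","rb"));s0=pickle.load(open("scene0.pkl","rb"))
def proj(c,P):
    T=np.linalg.inv(np.array(c["cam_to_world"]));K=np.array([[c["fx"],0,c["cx"]],[0,c["fy"],c["cy"]],[0,0,1.]])
    return cv2.projectPoints(np.array(P,float).reshape(-1,3),cv2.Rodrigues(T[:3,:3])[0],T[:3,3],K,np.array(c["dist"]))[0].reshape(-1,2)
def chk(c,roi,tcp,yaw,z0):
    u=np.array([np.cos(yaw),np.sin(yaw)]);g=np.array(tcp)+.122*u
    m,_,a=blob(c,roi,org)
    e=proj(c,[[*g,z0+.0345]])[0]
    # residual mapped to world at that height
    print("meas",m,"exp(mid grip)",e,"world diff mm",1e3*(plane(c,m,z0+.0345)-plane(c,e,z0+.0345))[0],a)
chk(s0,(320,222,335,245),(.5125,.0098),np.radians(-13.5),0)
chk(s1,(320,190,335,212),(.5120,.0101),np.radians(-13.5),.149)
chk(s,(265,222,285,245),(.6505,-.2067),np.radians(-35.06),.1498)
```

```text
meas [326.9858 233.2625] exp(mid grip) [327.2651 233.9485] world diff mm [-4.6723  1.2609  0.    ] 55.609375
meas [327.1579 199.8373] exp(mid grip) [327.4139 200.4127] world diff mm [-4.1978  1.1601  0.    ] 65.015625
meas [274.731  234.2278] exp(mid grip) [275.0268 234.6683] world diff mm [-2.8363  0.128   0.    ] 80.859375
```

{"fn": "jog_arm", "kwargs": {"commands": [{"translation":[-0.4,-1.3,-5],"twist":0},{"translation":[0,0,-8],"twist":0},{"translation":[0,0,-8],"twist":0},{"translation":[0,0,-4],"twist":0},{"translation":[0,0,-3],"twist":0},{"translation":[0,0,-2],"twist":0},{"translation":[0,0,-2],"twist":0},{"translation":[0,0,-1],"twist":0}]}}

```text
time: 7.3
ee_pos: [0.6504, -0.2092, 0.1296]
eef_rot: [0.325, -0.628, 0.628, -0.326]
ft_force: [0.7, -0.8, -3.1]
width: 0.0396
```

{"fn": "jog_arm", "kwargs": {"commands": [{"translation":[0,0.8,-3],"twist":0},{"translation":[0,0,-3],"twist":0},{"translation":[0,0,-3],"twist":0},{"translation":[0,0,-3],"twist":0},{"translation":[0,0,0],"twist":0}]}}

```text
time: 7.8
ee_pos: [0.6505, -0.2089, 0.1172]
eef_rot: [0.325, -0.628, 0.628, -0.325]
ft_force: [5.7, -5.0, -7.2]
width: 0.0398
```

{"fn": "jog_arm", "kwargs": {"commands": [{"translation":[0.8,-0.6,-2],"twist":0},{"translation":[0,0,-3],"twist":0},{"translation":[0,0,-3],"twist":0},{"translation":[0,0,0],"twist":0}]}}

```text
time: 8.2
ee_pos: [0.6507, -0.2089, 0.1087]
eef_rot: [-0.326, 0.628, -0.627, 0.325]
ft_force: [0.7, -3.1, -5.5]
width: 0.0396
```

{"fn": "jog_arm", "kwargs": {"commands": [{"translation":[0.2,-0.4,-3],"twist":0},{"translation":[0,0,-3],"twist":0},{"translation":[0,0,-2],"twist":0},{"translation":[0,0,-1],"twist":0},{"translation":[0,0,0],"twist":0}]}}

```text
time: 8.7
ee_pos: [0.6511, -0.2092, 0.1002]
eef_rot: [-0.326, 0.628, -0.628, 0.325]
ft_force: [-1.1, -1.0, -4.0]
width: 0.0398
```

{"fn": "jog_arm", "kwargs": {"commands": [{"translation":[0,0,-1],"twist":0},{"translation":[0,0,-1],"twist":0},{"translation":[0,0,-1],"twist":0},{"translation":[0,0,0],"twist":0}]}}

```text
time: 9.1
ee_pos: [0.6514, -0.2094, 0.0977]
eef_rot: [0.325, -0.628, 0.628, -0.325]
ft_force: [-0.9, -1.3, -3.3]
width: 0.0396
```

{"fn": "jog_arm", "kwargs": {"commands": [{"translation":[0,0,-1],"twist":0},{"translation":[0,0,-1],"twist":0},{"translation":[0,0,-1],"twist":0},{"translation":[0,0,0],"twist":0}]}}

```text
time: 9.5
ee_pos: [0.6514, -0.2095, 0.0976]
eef_rot: [0.325, -0.627, 0.628, -0.326]
ft_force: [-12.2, 1.1, 19.3]
width: 0.0395
```

{"fn": "jog_arm", "kwargs": {"commands": [{"translation":[0,0,2],"twist":0},{"translation":[0,0,0],"twist":0}]}}

```text
time: 9.7
ee_pos: [0.6514, -0.2094, 0.0977]
eef_rot: [0.325, -0.628, 0.628, -0.326]
ft_force: [-5.8, -0.2, 7.1]
width: 0.0396
```

{"fn": "jog_arm", "kwargs": {"commands": [{"translation":[0,0,0],"twist":0},{"translation":[0,0,0],"twist":0},{"translation":[0,0,0],"twist":0},{"translation":[0,0,0],"twist":0},{"translation":[0,0,0],"twist":0},{"translation":[0,0,0],"twist":0}], "grip": 0}}

```text
time: 10.3
ee_pos: [0.6513, -0.2093, 0.0965]
eef_rot: [-0.325, 0.628, -0.628, 0.325]
ft_force: [0.3, -0.6, 0.1]
width: 0.0797
```

{"fn": "jog_arm", "kwargs": {"commands": [{"translation":[0,0,5],"twist":0},{"translation":[0,0,15],"twist":0},{"translation":[0,0,25],"twist":0},{"translation":[0,0,25],"twist":0},{"translation":[0,0,25],"twist":0},{"translation":[0,0,25],"twist":0},{"translation":[0,0,10],"twist":0},{"translation":[0,0,0],"twist":0}]}}

```text
time: 11.1
ee_pos: [0.6521, -0.2095, 0.2289]
eef_rot: [0.325, -0.627, 0.629, -0.326]
ft_force: [-0.2, 0.1, -0.9]
width: 0.0871
```

{"fn": "jog_arm", "kwargs": {"commands": [{"translation":[-21.8,-3.9,0],"twist":0.0786},{"translation":[-21.8,-3.9,0],"twist":0.0786},{"translation":[-21.8,-3.9,0],"twist":0.0786},{"translation":[-21.8,-3.9,0],"twist":0.0786},{"translation":[-21.8,-3.9,0],"twist":0.0786},{"translation":[-21.8,-3.9,0],"twist":0.0786},{"translation":[-21.8,-3.9,0],"twist":0.0786},{"translation":[-21.8,-3.9,0],"twist":0.0786},{"translation":[-21.8,-3.9,0],"twist":0.0786},{"translation":[-21.8,-3.9,0],"twist":0.0786},{"translation":[-21.8,-3.9,0],"twist":0.0786},{"translation":[-21.8,-3.9,0],"twist":0.0786},{"translation":[0,0,0],"twist":0},{"translation":[0,0,0],"twist":0},{"translation":[0,0,0],"twist":0}], "grip": 1}}

```text
time: 12.6
ee_pos: [0.3902, -0.2557, 0.2261]
eef_rot: [-0.575, 0.412, -0.411, 0.575]
ft_force: [-0.2, 0.6, 0.6]
width: 0.0004
```

Run:
```python
from bench import *
from m import *
for n in("scene","top"):
    c=camera(n);pickle.dump(c,open(f"{n}3.pkl","wb"))
    x,y=(240,160) if n=="scene" else (340,160)
    cv2.imwrite(f"pics/{n}3.png",cv2.resize(c["img"][y:y+100,x:x+130],None,fx=6,fy=6,interpolation=cv2.INTER_CUBIC)[:,:,::-1])
s=read_state();print(s["time"],s["ee_pos"],s["ft_force"],s["width"])
```

```text
12.7 [ 0.3902 -0.2557  0.2262] [0.54   0.3251 0.2857] 0.00043247613034393784
```

View pics/scene3.png

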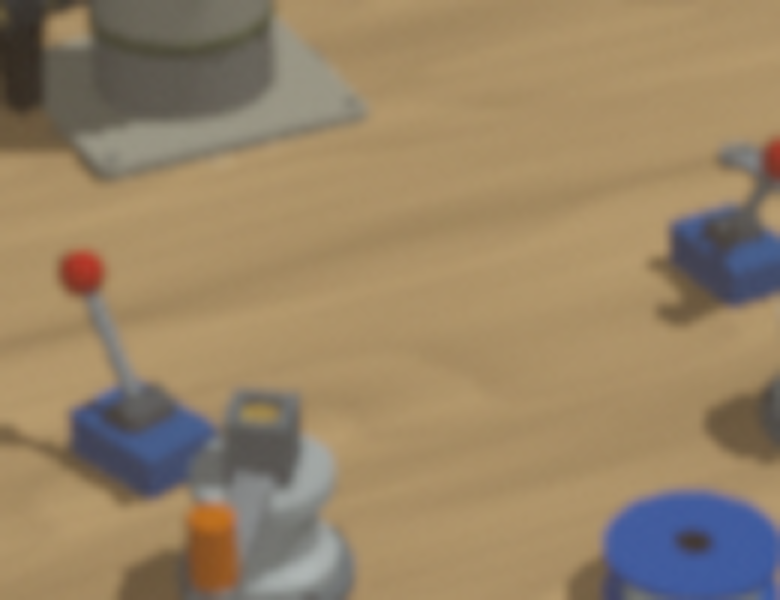

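View pics/top3.png

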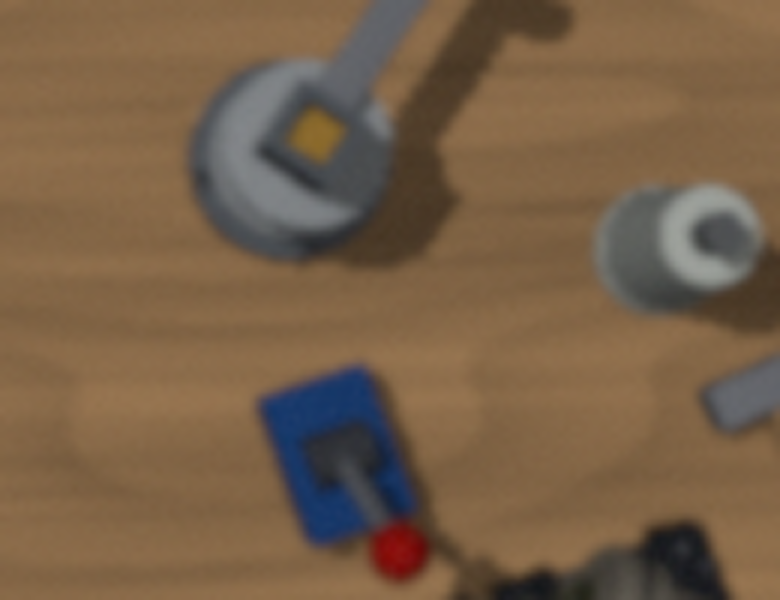

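{"fn": "jog_arm", "kwargs": {"commands": [{"translation":[0,0,-25],"twist":0},{"translation":[0,0,-25],"twist":0},{"translation":[0,0,-25],"twist":0},{"translation":[0,0,-25],"twist":0},{"translation":[0,0,-14],"twist":0},{"translation":[0,0,0],"twist":0},{"translation":[9.5,3.2,0],"twist":0},{"translation":[9.5,3.2,0],"twist":0},{"translation":[4.7,1.6,0],"twist":0},{"translation":[4.7,1.6,0],"twist":0},{"translation":[4.7,1.6,0],"twist":0},{"translation":[4.7,1.6,0],"twist":0}]}}

```text
time: 13.9
ee_pos: [0.4278, -0.2436, 0.1128]
eef_rot: [0.575, -0.411, 0.412, -0.575]
ft_force: [-3.1, -2.1, 2.1]
width: 0.0003
```

Contact, about 3.5 N. Continue to push towards (0.520, -0.211).

{"fn": "jog_arm", "kwargs": {"commands": [{"translation":[9.5,3.2,0],"twist":0},{"translation":[9.5,3.2,0],"twist":0},{"translation":[9.5,3.2,0],"twist":0},{"translation":[9.5,3.2,0],"twist":0},{"translation":[9.5,3.2,0],"twist":0},{"translation":[9.5,3.2,0],"twist":0},{"translation":[9.5,3.2,0],"twist":0},{"translation":[9.5,3.2,0],"twist":0},{"translation":[4.7,1.6,0],"twist":0},{"translation":[2.8,1.0,0],"twist":0},{"translation":[0,0,0],"twist":0}]}}

```text
time: 15.0
ee_pos: [0.5113, -0.2149, 0.1125]
eef_rot: [-0.575, 0.411, -0.411, 0.575]
ft_force: [0.5, -0.3, 0.3]
width: 0.0003
```

{"fn": "jog_arm", "kwargs": {"commands": [{"translation":[3.8,1.3,0],"twist":0},{"translation":[2.8,1.0,0],"twist":0},{"translation":[1.9,0.7,0],"twist":0},{"translation":[0,0,0],"twist":0}]}}

```text
time: 15.4
ee_pos: [0.5145, -0.2148, 0.1119]
eef_rot: [0.577, -0.415, 0.41, -0.572]
ft_force: [-22.9, -4.7, 9.9]
width: 0.0004
```

Run:
```python
from bench import *
from m import *
for n in("scene",):
    c=camera(n)
    x,y=(240,160)
    cv2.imwrite(f"pics/{n}4.png",cv2.resize(c["img"][y:y+100,x:x+130],None,fx=6,fy=6,interpolation=cv2.INTER_CUBIC)[:,:,::-1])
```

```text
(no output)
```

View pics/scene4.png

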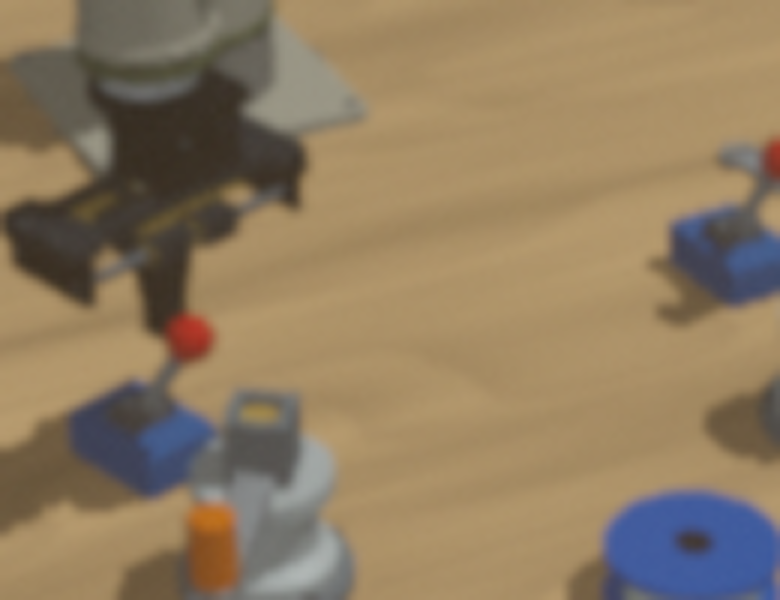

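The lever is on its end stop (23 N). Back off, lift and check.

{"fn": "jog_arm", "kwargs": {"commands": [{"translation":[-5,-1.7,0],"twist":0},{"translation":[-15,-5,0],"twist":0},{"translation":[-25,-8.5,0],"twist":0},{"translation":[-25,-8.5,0],"twist":0},{"translation":[-25,-8.5,0],"twist":0},{"translation":[-20,-10,20],"twist":0},{"translation":[0,0,40],"twist":0},{"translation":[0,0,40],"twist":0},{"translation":[0,0,20],"twist":0},{"translation":[0,0,0],"twist":0},{"translation":[0,0,0],"twist":0}]}}

```text
time: 16.55
ee_pos: [0.4048, -0.2544, 0.2327]
eef_rot: [0.575, -0.411, 0.412, -0.575]
ft_force: [0.9, -0.7, -0.4]
width: 0.0004
```

Run:
```python
from bench import *
from m import *
C={n:camera(n) for n in("scene","top")}
for n,c in C.items():
    x,y=(240,160) if n=="scene" else (340,160)
    cv2.imwrite(f"pics/{n}5.png",cv2.resize(c["img"][y:y+100,x:x+130],None,fx=6,fy=6,interpolation=cv2.INTER_CUBIC)[:,:,::-1])
t,s=C["top"],C["scene"]
u,_,a=blob(t,(385,205,415,250),red);v,_,b=blob(s,(262,205,285,225),red)
p,e=tri(t,u,s,v);b0=np.array([.4376,-.24,.1248]);print(u,v,a,b,p,e,"moved",np.linalg.norm(p-b0), plane(t,u,.119))
g,_,a=blob(t,(385,145,430,180),org);print("grip",g,a,plane(t,g,.142))
uL=blob(t,(235,222,252,238),red)[0];print("ballL",uL)
S=read_state();print(S["time"],S["ee_pos"],S["ft_force"])
```

```text
[393.5108 217.5288] [271.2974 215.6857] 73.171875 38.265625 [ 0.5395 -0.2061  0.121 ] 0.0037729855808332495 moved 0.10751460494303218 [[ 0.5404 -0.2046  0.119 ]]
grip [415.5647 147.2508] 50.859375 [[ 0.7481 -0.2756  0.142 ]]
ballL [243.0042 229.3976]
16.65 [ 0.4041 -0.2541  0.2315] [-0.2521 -0.2547 -0.2566]
```

View pics/top5.png

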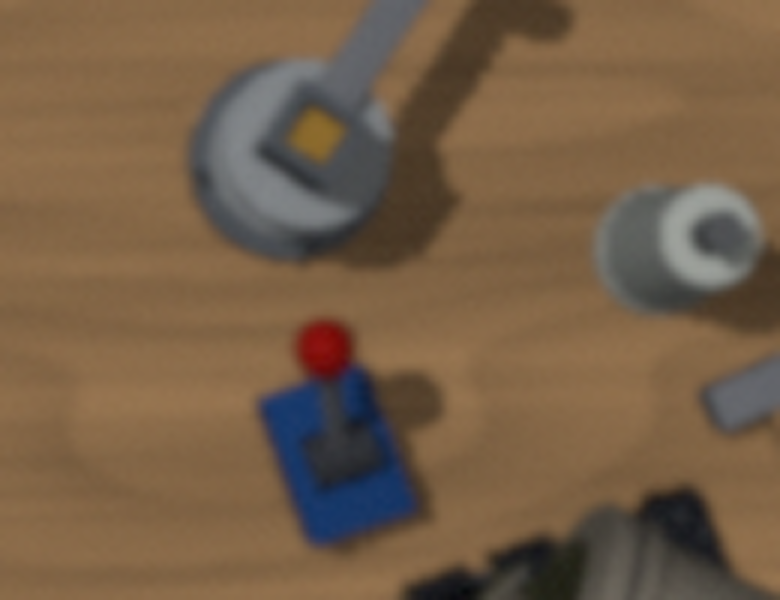

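View pics/scene5.png

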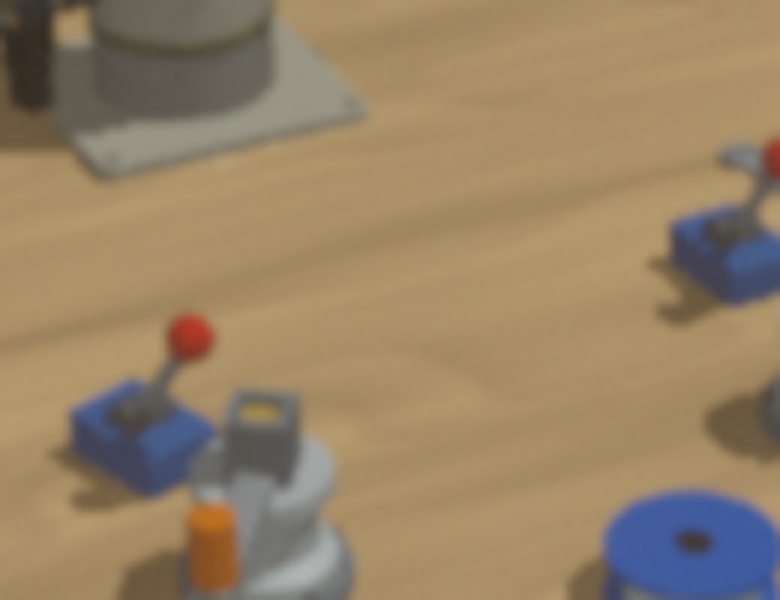

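```bash
python3 -c "
from bench import *
print(close_job())"
```

```text
the job is handed in; nothing more can be done
None
```

The crank is fitted on the right winch, the one whose brake was on, and that brake is now off. I handed the job in at about 16.7 s; no verdict came back.

**What I did:** I gripped the crank by its hub and turned it to match the stub, with its arm pointing away from the robot. I lowered it until the drum stopped it (19 N on the wrist), with the hub underside at about 85.1 mm, then released it. With shut fingers I then pushed the right lever over until it met firm resistance at its end stop (23 N), and backed the arm clear.

**Last checks:**
- **Crank:** it looks upright and seated in both views, with the stub tip just below the hub's top. Its picture was the same before and after the lever push.
- **Right brake:** the ball moved about 107 mm of the roughly 113 mm full swing, which is about 1.13 rad.
- **Left brake:** its ball had not moved.
- **Bystanders:** I saw no change in those in the final close-ups (white cone, reel, part of the hammer). I did not re-measure them, and the rest were outside those views.
- **Arm:** about 0.4 N on the wrist at hand-in and clear of everything.

**Disagreements:** the two cameras differed by about 3 to 4 mm on triangulated points, and the top view read about 1 mm off in y against the gripped hub. I allowed for that offset before fitting the crank. The 6 mm shortfall on the ball's swing is probably the same camera error, because the lever was against its stop.

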